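# Sweep control knobs through the counting gate

### The arm

A 6-joint arm with a two-finger parallel gripper is mounted at the origin on a cart in front of the work surface, level with it; the furniture and walls round the work are solid. World frame = base frame: x ahead of the robot, y to its left, z up, the work surface at z = 0. Lengths are in m, angles in rad, forces in N, time in s.
With the tool pointing down it reaches from about 0.375 to 0.975 m from the base axis. Payload 3.8 kg.
Tool frame: the origin (TCP) lies midway between the tips of the shut fingers; the grasp point (between the pads) lies 19 mm behind it; z points along the fingers, y is the line along which they close (so a half turn about z gives the same grasp; the last joint's range is limited). The gripper opens to 85 mm and grips with 20 to 120 N. Pads are 22 mm wide; open, the fingers measure 114 mm over their backs; the gripper's body (76 mm by 85 mm) begins 54 mm behind the grasp point. The pads swing forward as they close: fully open they stand 13 mm farther back than shut.
Start: joints at [1.239, 0.264, 1.604, -0, 1.274, -0.037], TCP at [0.196, 0.646, 0.231] pointing down, gripper open.
Joint ranges: [-2.63, 2.63], [-0.94, 2.18], [0.31, 2.57], [-1.31, 4.45], [0, 2.66], [-2.55, 2.55]. Speed limits (rad/s): [2.57, 2.57, 3.14, 3.14, 3.14, 3.14].

### API

Orientations are given as a rotation vector (axis times angle).
In Python, from workcell import status, read_camera, workorder, masks_of gives the robot as it stands.
- The arm moves only by the tool drive_tool, never from a script. Its argument "rows" is a list of rows, each a list of 7 numbers: the turn, a rotation vector about the tool's x, y, z in degrees, then the shift along the tool's x, y, z in m, then the opening, from 0 (shut) to 1 (fully open). In form: [[ax, ay, az, tx, ty, tz, claw], ...]. A call has 1 to 8 rows; each row shifts and turns the commanded pose from where the row before left it, along the tool's axes as they then stand; what a row does not reach is not made up. A row lasts 1/12 s, in which the tool goes at most 41.7 mm and 7.16 degrees, less where a joint would pass 70% of its speed; a pose out of reach is approached as far as the arm can. A call is refused whole if a number of a shift passes 0.0417 or a number of a turn 7.16, either way. A call with a gripper value outside its range is refused whole. The fingers move at their own pace and stop on an object; "force" is the grip in N (left out, the last holds). Time passes only in rows, so rows that do not move let the fingers close. It gives the time, the measured TCP pose, the force, the opening and the grip force at its end, in the units of the state.
- status.read_state(): the state, without advancing time (a new reading comes with each control period).
- read_camera(name): name is "side" or "top"; returns a dict with "color" (480x640x3 uint8, red, green, blue), "intrinsics" (3x3 intrinsics, pixels), "D" ([k1, k2, p1, p2, k3] as OpenCV has them; the pictures are not rectified), "world_from_camera" (4x4, takes a point from camera to world coordinates). Camera axes: x right, y up, looking along -z (the intrinsics and any distortion apply to the point x, -y, -z); pixel columns grow to the right and rows downward; lengths in m; the calibration is good to about 2 mm. A picture is of the moment at which its call begins. There is no depth.
- workorder.finish_job(): hands the job in; it is judged then, once.
Trained networks look in a picture, given as the dict that the camera call returned (one of the last four; its "shot" number tells which), for a name from the list of things; names that differ only in an ending like _2 or _b are one class to them, and where a whole thing is asked for, a point or a joint stands for the part that bears it (a point fixed in the world has none). Each returns a list of dicts, best first, with "score" (0 to 1); they miss things now and then, are a little off and sometimes report something else, mostly with a low value. They report only what shows in the picture. A call takes as long as a camera call.
- masks_of(picture, name): "mask" (480x640 bool, what is visible of it) and "bbox" ([left, top, right, bottom] in pixels, round what is visible of it).
The state is a dict: "time": time; "q": joint angles; "joint_vel": joint speeds; "joint_torque": joint torques, N m; "tool_pos": TCP position; "tcp_rot": TCP orientation; "wrist_force": force on the tool from outside, world axes, zero at the start; "torque": the same for the moment, N m; "width": opening from 0.0 (shut) to 1.0 (fully open); "grip_force": force on a finger pad.
Only numpy, scipy, OpenCV 4.12 (cv2) and the standard library are available. Lean on these libraries where they do the work, as an engineer would, in place of code of your own. Each camera call takes 0.05 s, during which the arm holds its last target. There are 200 camera calls.

### The job

Sweep the three loose black control knobs in the blue-walled tray through the gate between the two yellow posts, one at a time, until all three stand fully inside the narrow yellow-floored slot behind it. Push them gently along the tray floor with the fingertips: do not pinch, lift or tip them, and leave everything else, such as the capacitor and the carton standing on the tray beside the slot, where it is.

Things in the scene. Friction and masses are not known exactly. Their poses are not given: they have to be found in the camera images.
- tray: counting tray, fixed: grey block, floor 30 mm and tops of the 6 mm thick blue walls 40 mm above the bench. Origin on the bench, z up. In its axes (mm): the pool spans x -100 to 100, y 30 to 155; walls from (+-100, 30) funnel to the gate at y = -50 (x = 0), then the slot runs along -y. Sweep along the tray's -y. The knobs start upright in the pool, at least 36 mm apart centre to centre.
- gate (a point): centre of the gate, 36 mm wide between two yellow posts whose tops are 41 mm above the bench; the point lies on the tray floor, 30 mm above the bench; axes as the tray's, the slot runs from here along -y
- slot_end (a point): middle of the closed end of the straight, 36 mm wide, yellow-floored slot, on the tray floor, at y = -145 mm in the tray's axes, 95 mm from the gate (room for three knobs in a row)
- knob_a: one of three identical loose black control knobs, 26 mm diameter, 16 mm high, about 20 g, standing on the tray floor; origin at the centre of its underside, z up
- knob_b: one of three identical loose black control knobs, 26 mm diameter, 16 mm high, about 20 g, standing on the tray floor; origin at the centre of its underside, z up
- knob_c: one of three identical loose black control knobs, 26 mm diameter, 16 mm high, about 20 g, standing on the tray floor; origin at the centre of its underside, z up
- capacitor: dark blue standing capacitor, 35 mm diameter, 51 mm high, loose, on the tray top beside the slot (its far side); origin at the centre of its underside; leave alone
- fuse_carton: brown carton 45x70x22 mm, loose, on the tray top beside the slot (its near side); origin at the centre of its underside; leave alone
- tape: roll of black tape lying flat on the bench, 62 mm diameter, 18 mm high, loose; origin at the centre of its underside; leave alone
- tin: round white tin, 56 mm diameter, 27 mm high, loose on the bench; origin at the centre of its underside; leave alone
- cutters: red-handled side cutters lying on the bench, 47x144x10 mm, loose; origin at the centre of the underside; leave alone

How it is judged:
By the outcome, as a careful person would: the job done as asked, in the order asked, and still so for the second after the job is handed in, with the robot touching nothing.
It also fails if it takes over 67 s, if anything falls off the work surface, if the arm or the gripper's body presses on something with over 40 N, if the wrist force passes 120 N, or if a joint passes its speed limit or range.

## Working session

There is one attempt and no reset: what is moved stays moved. The work goes in short steps, Python scripts to look and compute and a tool call to move; the robot and the scene stay as the last step left them, time stands still between calls to the robot, and variables do not carry over. Pictures are saved under pics/ and viewed, at most 10 in all, crops included, and the job is handed in when it is done.

Besides the shell and the picture viewer there is one more tool, called after ">>>" as name(argument=value, ...), one argument or row to a line, values as JSON. drive_tool: Moves the arm, as the interface text tells. Its arguments: {"type":"object","properties":{"rows":{"type":"array"},"force":{"type":"number"}},"required":["rows"]}

```bash
mkdir -p pics
cat > h.py <<'E'
import numpy as np, cv2
from workcell import status, read_camera, workorder, masks_of
def ray_plane(p,uv,z):
    uv=np.array(uv,float).reshape(-1,1,2)
    n=cv2.undistortPoints(uv,np.array(p["intrinsics"],float),np.array(p["D"],float)).reshape(-1,2)
    T=np.array(p["world_from_camera"]); d=np.c_[n[:,0],-n[:,1],-np.ones(len(n))]@T[:3,:3].T
    o=T[:3,3]; return o+d*((z-o[2])/d[:,2])[:,None]
def proj(p,X):
    T=np.linalg.inv(np.array(p["world_from_camera"])); X=np.atleast_2d(X)@T[:3,:3].T+T[:3,3]
    X=X*[1,-1,-1]
    return cv2.projectPoints(X,np.zeros(3),np.zeros(3),np.array(p["intrinsics"],float),np.array(p["D"],float))[0].reshape(-1,2)
E
python3 - <<'E'
from h import *
s=status.read_state(); print(s)
for n in("top","side"):
    p=read_camera(n); cv2.imwrite(f"pics/{n}0.png",p["color"][:,:,::-1]); print(n,np.round(p["world_from_camera"],3).tolist())
    for k in("knob_a","tray","capacitor","fuse_carton"):
        for m in masks_of(p,k):
            ys,xs=np.nonzero(m["mask"]); c=[xs.mean(),ys.mean()]
            print(k,round(m["score"],2),m["bbox"],np.round(c,1),len(xs),np.round(ray_plane(p,c,.04),4))
E
```

```text
{'time': 0.0, 'q': array([ 1.23911201e+00,  2.64730649e-01,  1.60538885e+00,  2.93113426e-05,
        1.27367257e+00, -3.69112638e-02]), 'joint_vel': array([-0.00053611, -0.00060926, -0.00028664, -0.00104734, -0.0019133 ,
        0.00134633]), 'joint_torque': array([ 3.78982650e-04, -5.15111768e+01, -3.67323947e+01,  3.23324343e-05,
        1.30270561e-02, -5.23661618e-05]), 'tool_pos': array([0.19586525, 0.64519709, 0.22996916]), 'tcp_rot': array([-0.46130374, -3.10710258,  0.00338779]), 'wrist_force': array([-0.3641043 , -0.40195881, -0.17580284]), 'torque': array([-0.05248881,  0.06237132, -0.02622181]), 'grip_force': 0.0, 'width': 1.0017286715122495}
top [[0.021, 0.991, -0.129, 0.401], [-1.0, 0.021, -0.001, 0.124], [0.002, 0.129, 0.992, 1.024], [0.0, 0.0, 0.0, 1.0]]
knob_a 0.47 [271.4, 217.6, 282.3, 225.0] [274.9 220.3] 107 [[0.5663 0.22   0.04  ]]
knob_a 0.44 [264.9, 259.4, 279.5, 271.0] [269.6 265.9] 103 [[0.4713 0.2277 0.04  ]]
knob_a 0.19 [233.7, 191.0, 389.9, 296.9] [304.8 244.8] 13193 [[0.5165 0.1564 0.04  ]]
tray 0.93 [232.2, 191.8, 390.4, 299.7] [304.6 244.8] 13211 [[0.5164 0.1567 0.04  ]]
capacitor 0.76 [361.5, 206.2, 381.8, 227.4] [369.9 218.1] 319 [[0.5754 0.0225 0.04  ]]
capacitor 0.42 [344.1, 264.2, 379.7, 293.5] [361.9 281. ] 869 [[0.4445 0.0378 0.04  ]]
fuse_carton 0.9 [345.7, 266.3, 381.1, 294.3] [361.5 280.7] 778 [[0.4449 0.0385 0.04  ]]
side [[0.987, 0.093, -0.129, 0.37], [-0.157, 0.446, -0.881, -0.901], [-0.024, 0.89, 0.455, 0.552], [0.0, 0.0, 0.0, 1.0]]
knob_a 0.35 [266.6, 205.6, 361.3, 287.4] [311.4 247.5] 4890 [[0.5072 0.0802 0.04  ]]
tray 0.97 [266.4, 207.5, 362.7, 285.7] [312.4 247.1] 5163 [[0.5098 0.0815 0.04  ]]
capacitor 0.57 [337.9, 241.3, 353.3, 264.7] [343.5 250.8] 370 [[0.5765 0.0491 0.04  ]]
fuse_carton 0.65 [276.8, 250.9, 295.6, 268.3] [285.8 259. ] 445 [[0.4428 0.0368 0.04  ]]
```

View pics/top0.png

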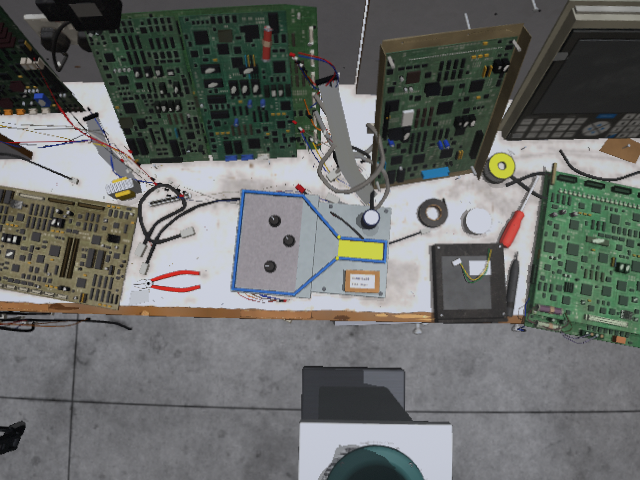

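View pics/side0.png

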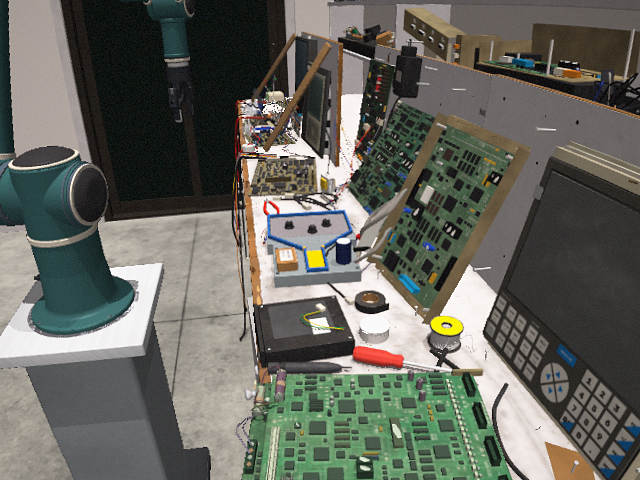

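The top view shows the tray (px 232–390, 190–300) with its pool on the left and the yellow slot on the right. The knobs are near (275,221), (289,241) and (270,266). The capacitor is at (370,218) and the carton at (361,281). Next I'll fit the tray pose and locate the knobs.

```bash
cat >> h.py <<'E'
from scipy.optimize import least_squares
W=[((-103,30),(-103,158)),((103,30),(103,158)),((-103,158),(103,158)),((-103,30),(-21,-50)),((103,30),(21,-50)),((-21,-50),(-21,-148)),((21,-50),(21,-148)),((-21,-148),(21,-148))]
W=np.array(W)/1000.
def segd(P):
    A=W[:,0][None];B=W[:,1][None];d=B-A;v=P[:,None]-A
    t=np.clip((v*d).sum(2)/(d*d).sum(2),0,1)
    return np.linalg.norm(v-t[...,None]*d,axis=2).min(1)
def totray(t,P): 
    c,s=np.cos(t[2]),np.sin(t[2]); return (np.asarray(P)[:,:2]-t[:2])@np.array([[c,-s],[s,c]])
def toworld(t,P):
    c,s=np.cos(t[2]),np.sin(t[2]); return np.asarray(P)@np.array([[c,s],[-s,c]])+t[:2]
def knobs(p,t,zc=.042):
    img=p["color"].astype(int); m=(img.max(2)<75)
    n,lab,st,ce=cv2.connectedComponentsWithStats(m.astype(np.uint8),connectivity=4)
    out=[]
    for i in range(1,n):
        if st[i,4]<15: continue
        X=ray_plane(p,ce[i],zc); q=totray(t,X)[0]
        if abs(q[0])<.105 and -.15<q[1]<.16 : out.append((np.round(q*1000,1).tolist(),int(st[i,4]),st[i,:4].tolist()))
    return out
E
python3 - <<'E'
from h import *
p=read_camera("top"); ps=read_camera("side")
def fit(p,roi):
    hsv=cv2.cvtColor(p["color"],cv2.COLOR_RGB2HSV); m=(hsv[...,0]>100)&(hsv[...,0]<120)&(hsv[...,1]>130)&(hsv[...,2]>80)
    r=np.zeros_like(m); r[roi[1]:roi[3],roi[0]:roi[2]]=1; m&=r
    ys,xs=np.nonzero(m); X=ray_plane(p,np.c_[xs,ys],.04)
    t=least_squares(lambda t:segd(totray(t,X)),[.51,.15,0],loss="soft_l1",f_scale=.003)
    print(len(X),t.x,np.degrees(t.x[2]),np.median(segd(totray(t.x,X)))); return t.x
t=fit(p,(225,185,395,305))
t2=fit(ps,(262,203,362,272))
np.save("t.npy",t)
for P in((p),(ps)):
    hsv=cv2.cvtColor(P["color"],cv2.COLOR_RGB2HSV); m=(hsv[...,0]>25)&(hsv[...,0]<35)&(hsv[...,1]>180)&(hsv[...,2]>120)
    n,l,st,ce=cv2.connectedComponentsWithStats(m.astype(np.uint8))
    print([(st[i].tolist(),totray(t,ray_plane(P,ce[i],.03))) for i in range(1,n) if st[i,4]>60])
    for k in knobs(P,t):print(k)
big=p["color"][180:310,220:400,::-1].copy()
big=cv2.resize(big,None,fx=4,fy=4,interpolation=cv2.INTER_CUBIC)
for a,b in W:
    L=np.array([np.r_[toworld(t,[q])[0],.04] for q in(a,b)]); u=(proj(p,L)-[220,180]+.5)*4
    cv2.line(big,tuple(map(int,u[0])),tuple(map(int,u[1])),(0,0,255),1)
cv2.imwrite("pics/fit.png",big)
E
```

```text
1141 [ 0.51560574  0.13846753 -0.063548  ] -3.6410321426909653 0.0013645468929493268
671 [ 0.51350497  0.12429092 -0.06426582] -3.6821601217534337 0.0028182048466979417
[]
([104.7, -112.7], 72, [370, 190, 4, 20])
([48.7, -65.9], 74, [330, 212, 34, 27])
([52.8, -104.7], 83, [361, 215, 15, 14])
([43.6, 84.8], 101, [269, 216, 12, 11])
([5.2, 51.9], 104, [283, 235, 12, 12])
([-50.9, 85.1], 103, [264, 261, 12, 12])
[([307, 251, 17, 16, 218], array([[-6.17682644e-05, -9.41831026e-02]])), ([431, 316, 32, 19, 414], array([[ 0.20999631, -0.37609978]]))]
([43.6, 67.8], 52, [322, 219, 9, 8])
([-51.3, 68.7], 53, [285, 221, 9, 8])
([4.9, 34.2], 54, [308, 226, 9, 8])
([62.9, -101.6], 292, [334, 243, 17, 22])
```

View pics/fit.png

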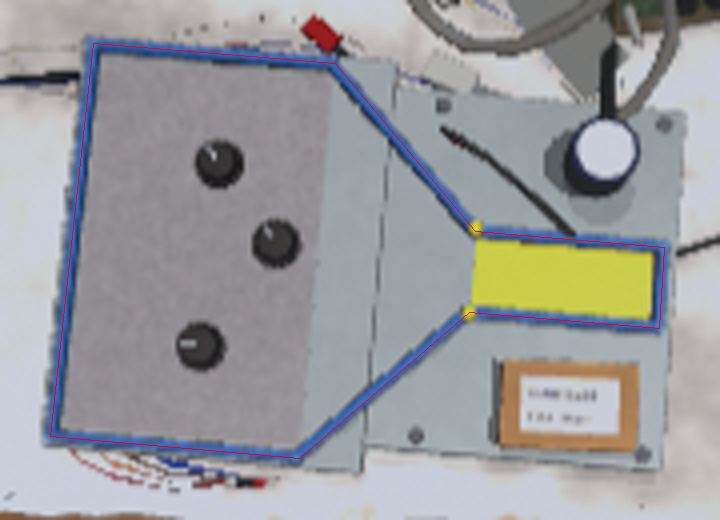

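The fit matches the tray walls well. In tray axes (mm), the knobs are at (5,52), (44,85) and (−51,85). I'll turn the tool to line up with the tray, shut the fingers and travel above the pool.

>>> drive_tool(
  rows=[
    [0,0,-6.6,0,0,0,0],
    [0,0,-6.6,0,0,0,0],
    [0,0,0,-0.0223,-0.0247,0,0],
    [0,0,0,-0.0223,-0.0247,0,0],
    [0,0,0,-0.0223,-0.0247,0,0],
    [0,0,0,-0.0223,-0.0247,0,0],
    [0,0,0,-0.0223,-0.0247,0,0],
    [0,0,0,-0.0223,-0.0247,0,0],
  ],
  force=20,
)

```text
time: 1.27
tool_pos: [0.3208, 0.4881, 0.2315]
tcp_rot: [0.101, 3.14, 0.001]
wrist_force: [-0.3, 0.3, -0.5]
width: -0.002
grip_force: 0.0
```

>>> drive_tool(
  rows=[
    [0,0,0,-0.0223,-0.0247,0,0],
    [0,0,0,-0.0223,-0.0247,0,0],
    [0,0,0,-0.0223,-0.0247,0.015,0],
    [0,0,0,-0.0223,-0.0247,0.015,0],
    [0,0,0,-0.0223,-0.0247,0.015,0],
    [0,0,0,-0.0223,-0.0247,0.015,0],
    [0,0,0,-0.0223,-0.0247,0.015,0],
    [0,0,0,-0.0223,-0.0247,0.015,0],
  ],
)

```text
time: 1.93
tool_pos: [0.4863, 0.2794, 0.141]
tcp_rot: [0.101, 3.139, 0.001]
wrist_force: [0.6, -0.6, -0.3]
width: 0.002
grip_force: 0.0
```

>>> drive_tool(
  rows=[
    [0,0,0,-0.0223,-0.0247,0.01,0],
    [0,0,0,-0.0223,-0.0247,0.01,0],
    [0,0,0,0,0,0,0],
    [0,0,0,0,0,0,0],
  ],
)

```text
time: 2.27
tool_pos: [0.5272, 0.227, 0.1206]
tcp_rot: [-0.107, -3.138, 0.001]
wrist_force: [-0.3, -0.3, 0.1]
width: -0.001
grip_force: 0.0
```

```bash
cat >> h.py <<'E'
from scipy.spatial.transform import Rotation as R
def where(goal=None):
    s=status.read_state(); t=np.load("t.npy"); M=R.from_rotvec(s["tcp_rot"]).as_matrix()
    q=totray(t,s["tool_pos"][None])[0]
    print("t",round(s["time"],2),"tray mm",np.round(q*1000,1),"z",round(s["tool_pos"][2]*1000,1),"w",round(s["width"],3),"F",np.round(s["wrist_force"],1),
      "yaw err",round(np.degrees(np.arctan2(M[1,1],M[0,1])-t[2])-90,2),"tilt",np.round(M[:2,2],3))
    if goal is not None:
        g=np.array(goal)/1000.; w=np.r_[toworld(t,[g[:2]])[0],g[2]]; print("tool move",np.round(M.T@(w-s["tool_pos"]),4))
E
python3 - <<'E'
from h import *
where((5,91,90))
t=np.load("t.npy")
p=read_camera("top"); 
for k in knobs(p,t):print(k)
ps=read_camera("side"); u=proj(ps,status.read_state()["tool_pos"])[0].astype(int); print(u, proj(p,status.read_state()["tool_pos"]))
a=cv2.resize(p["color"][180:310,220:400],None,fx=2.2,fy=2.2); b=cv2.resize(ps["color"][u[1]-65:u[1]+65,u[0]-90:u[0]+90],None,fx=2.2,fy=2.2)
cv2.drawMarker(b,(198,143),(255,0,0),0,10)
cv2.imwrite("pics/g.png",np.hstack([a,b])[:,:,::-1])
E
```

```text
t 2.27 tray mm [ 5.9 89. ] z 120.6 w -0.001 F [-0.3 -0.3  0.1] yaw err -0.25 tilt [-0.001 -0.   ]
tool move [0.0009 0.002  0.0306]
([104.1, -112.4], 62, [370, 191, 4, 19])
([31.0, 126.4], 1751, [208, 204, 84, 50])
([67.0, -38.7], 20, [330, 212, 11, 7])
([53.0, -104.5], 71, [361, 215, 15, 14])
([29.6, -92.0], 20, [355, 231, 9, 8])
([-67.8, 17.1], 217, [294, 255, 20, 55])
([-51.5, 86.1], 115, [264, 261, 12, 13])
[309 191] [[265.50617997 233.63216889]]
```

View pics/g.png

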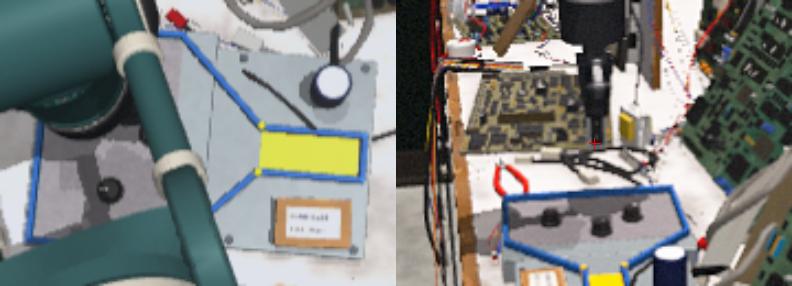

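The side view puts the closed fingertip on the predicted marker, within about a pixel, so the calibration holds. I'll descend behind knob B.

>>> drive_tool(
  rows=[
    [0,0,0.25,0.001,0.008,0,0],
    [0,0,0,0,0,0.02,0],
    [0,0,0,0,0,0.02,0],
    [0,0,0,0,0,0.02,0],
    [0,0,0,0,0,0.015,0],
    [0,0,0,0,0,0.01,0],
    [0,0,0,0,0,0,0],
  ],
)

```text
time: 2.95
tool_pos: [0.5239, 0.2374, 0.0343]
tcp_rot: [-0.105, -3.136, 0.002]
wrist_force: [-1.0, -0.4, -0.3]
width: 0.006
grip_force: 0.0
```

Run:
```python
from h import *
where((5,97,35))
t=np.load("t.npy")
ps=read_camera("side")
for k in knobs(ps,t):print(k)
b=cv2.resize(ps["color"][200:290,255:375],None,fx=6,fy=6,interpolation=cv2.INTER_CUBIC)
q=[[5,97,35],[18,-50,41],[-18,-50,41],[5,52,46],[44,85,46],[-51,85,46],[5,39,30]]
for a in q:
    u=(proj(ps,np.r_[toworld(t,[np.array(a[:2])/1000])[0],a[2]/1000])[0]-[255,200]+.5)*6
    cv2.drawMarker(b,tuple(map(int,u)),(255,0,0),0,10)
cv2.imwrite("pics/s1.png",b[:,:,::-1])
```

```text
t 2.95 tray mm [ 2.  99.3] z 34.3 w 0.006 F [-1.  -0.4 -0.3] yaw err -0.19 tilt [-0.004 -0.001]
tool move [-0.003  -0.0023 -0.0007]
([-50.0, 75.2], 95, [279, 217, 20, 12])
([-15.4, 86.9], 20, [299, 219, 7, 6])
([43.4, 68.7], 54, [322, 219, 9, 8])
([3.1, 39.9], 74, [306, 224, 11, 10])
([62.8, -101.7], 293, [334, 243, 17, 22])
```

View pics/s1.png

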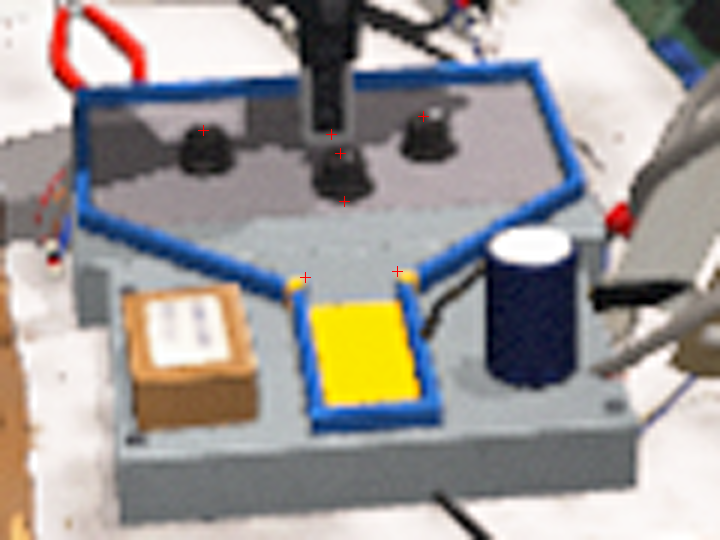

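The closed tip stands about 20 mm behind knob B, and the marker offsets are within about one pixel. I'll line up with the knob-to-gate line and start pushing.

>>> drive_tool(
  rows=[
    [0,0,2.7,-0.0056,0,0,0],
    [0,0,0,0,-0.004,0,0],
    [0,0,0,0,-0.004,0,0],
    [0,0,0,0,-0.004,0,0],
    [0,0,0,0,-0.004,0,0],
    [0,0,0,0,-0.004,0,0],
    [0,0,0,0,-0.006,0,0],
    [0,0,0,0,-0.006,0,0],
  ],
)

```text
time: 3.67
tool_pos: [0.5281, 0.2038, 0.0364]
tcp_rot: [0.182, 3.136, 0.0]
wrist_force: [0.0, 0.4, 1.7]
width: -0.0
grip_force: 0.4
```

>>> drive_tool(
  rows=[
    [0,0,0,0,-0.007,0,0],
    [0,0,0,0,-0.007,0,0],
    [0,0,0,0,-0.007,0,0],
    [0,0,0,0,-0.007,0,0],
    [0,0,0,0,-0.007,0,0],
    [0,0,0,0,-0.007,0,0],
    [0,0,0,0,-0.004,0,0],
    [0,0,0,0,0,0,0],
  ],
)

```text
time: 4.33
tool_pos: [0.5227, 0.1578, 0.0362]
tcp_rot: [-0.183, -3.136, 0.0]
wrist_force: [0.3, -0.8, -0.0]
width: -0.0
grip_force: 0.0
```

```bash
cat >> h.py <<'E'
def look(name,x0=255,y0=200,w=120,h=90,pts=()):
    t=np.load("t.npy"); ps=read_camera("side")
    for k in knobs(ps,t): print(k)
    b=cv2.resize(ps["color"][y0:y0+h,x0:x0+w],None,fx=6,fy=6,interpolation=cv2.INTER_CUBIC)
    for a in pts:
        u=(proj(ps,np.r_[toworld(t,[np.array(a[:2])/1000])[0],a[2]/1000])[0]-[x0,y0]+.5)*6
        cv2.drawMarker(b,tuple(map(int,u)),(255,0,0),0,10)
    cv2.imwrite(f"pics/{name}.png",b[:,:,::-1])
E
python3 -c "
from h import *
where((0,-15,35)); look('s2')
p=read_camera('top');print(knobs(p,np.load('t.npy')))"
```

```text
t 4.33 tray mm [ 5.8 19.7] z 36.2 w -0.0 F [ 0.3 -0.8 -0. ] yaw err -3.05 tilt [-0. -0.]
tool move [ 0.004  -0.035   0.0013]
([43.0, 68.8], 60, [321, 219, 10, 8])
([-51.2, 69.6], 55, [285, 221, 9, 8])
([-27.8, 19.8], 56, [289, 229, 19, 9])
([62.9, -101.4], 293, [334, 243, 17, 22])
[([94.6, 96.4], 267, [248, 175, 70, 57]), ([103.0, -50.2], 128, [336, 180, 11, 36]), ([103.7, -112.5], 65, [370, 191, 4, 19]), ([42.0, 140.8], 132, [244, 199, 10, 38]), ([53.0, -104.9], 75, [361, 215, 15, 14]), ([10.1, 20.3], 1045, [272, 221, 62, 35]), ([35.5, -84.5], 38, [348, 224, 16, 15]), ([10.7, -48.2], 129, [332, 225, 13, 36]), ([-34.9, 83.4], 104, [268, 241, 8, 35]), ([-39.0, 109.7], 84, [256, 242, 8, 36]), ([-79.3, 5.4], 30, [303, 279, 11, 9])]
```

View pics/s2.png

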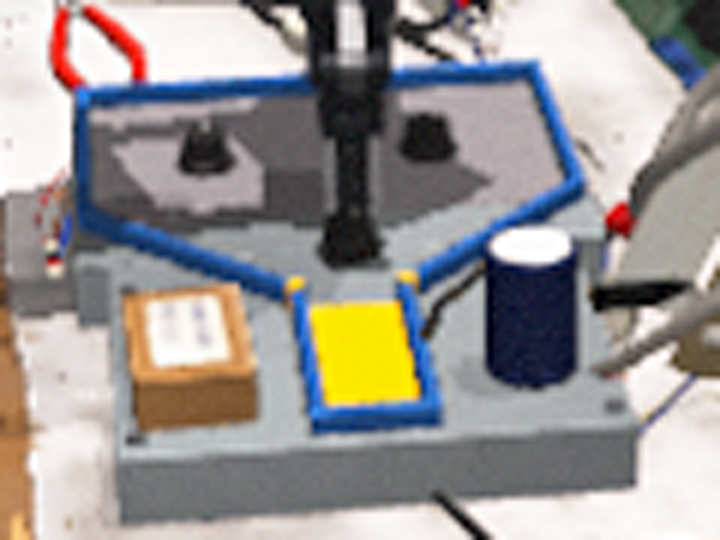

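The knob (front at about (350,265)) sits in front of the fingers and is lined up with the gate, whose posts are at (296,285) and (407,277). I'll keep pushing, straighten, and go in.

>>> drive_tool(
  rows=[
    [0,0,0,0.0006,-0.006,0,0],
    [0,0,0,0.0006,-0.007,0,0],
    [0,0,0,0.0006,-0.007,0,0],
    [0,0,-1,0.0006,-0.007,0,0],
    [0,0,-1,0.0006,-0.007,0,0],
    [0,0,-1,0.0006,-0.007,0,0],
    [0,0,0,0.0006,-0.007,0,0],
    [0,0,0,0,-0.007,0,0],
  ],
)

```text
time: 5.1
tool_pos: [0.5129, 0.1036, 0.0362]
tcp_rot: [-0.101, -3.14, 0.0]
wrist_force: [-0.2, 0.8, 0.3]
width: -0.001
grip_force: 0.1
```

>>> drive_tool(
  rows=[
    [0,0,0,0,-0.007,0,0],
    [0,0,0,0,-0.007,0,0],
    [0,0,0,0,-0.007,0,0],
    [0,0,0,0,-0.006,0,0],
    [0,0,0,0,0,0,0],
  ],
)

```text
time: 5.52
tool_pos: [0.5115, 0.0763, 0.0362]
tcp_rot: [-0.101, -3.14, 0.001]
wrist_force: [-0.0, -0.2, -0.7]
width: -0.001
grip_force: 0.0
```

```bash
python3 -c "
from h import *
where((0,-95,35)); look('s3')"
```

```text
t 5.52 tray mm [ -0.1 -62.3] z 36.2 w -0.001 F [-0.  -0.2 -0.7] yaw err -0.06 tilt [-0. -0.]
tool move [-0.0002 -0.0327  0.0012]
([-51.2, 68.5], 51, [285, 222, 9, 7])
([62.7, -100.7], 297, [332, 243, 19, 22])
```

View pics/s3.png

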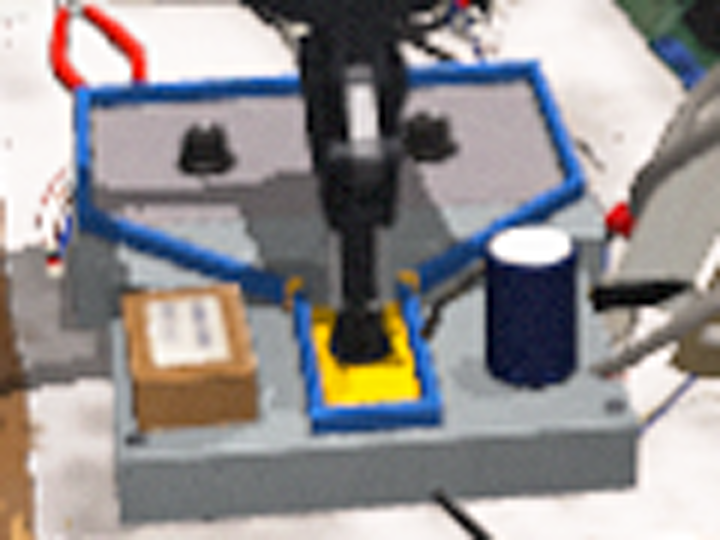

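Knob B is on the yellow floor, centred, with its front at about (360,362). I'll push it deep, then back off, lift, and go behind knob A.

>>> drive_tool(
  rows=[
    [0,0,0,0,-0.006,0,0],
    [0,0,0,0,-0.007,0,0],
    [0,0,0,0,-0.007,0,0],
    [0,0,0,0,-0.007,0,0],
    [0,0,0,0,-0.006,0,0],
    [0,0,0,0,-0.003,0,0],
    [0,0,0,0,-0.002,0,0],
    [0,0,0,0,0,0,0],
  ],
)

```text
time: 6.23
tool_pos: [0.5092, 0.039, 0.0363]
tcp_rot: [-0.101, -3.14, 0.0]
wrist_force: [-1.0, 0.0, -0.2]
width: 0.001
grip_force: 0.0
```

>>> drive_tool(
  rows=[
    [0,0,0,0,0.006,0,0],
    [0,0,0,0,0.006,0,0],
    [0,0,0,0,0,-0.02,0],
    [0,0,0,0,0,-0.025,0],
    [0,0,0,0,0.026,0,0],
    [0,0,0,0,0.026,0,0],
    [0,0,0,-0.01,0.026,0,0],
    [0,0,0,-0.01,0.026,0,0],
  ],
)

```text
time: 6.9
tool_pos: [0.5363, 0.156, 0.0815]
tcp_rot: [0.099, 3.14, 0.0]
wrist_force: [-0.1, 0.6, 0.1]
width: 0.001
grip_force: 0.0
```

>>> drive_tool(
  rows=[
    [0,0,0,-0.01,0.026,0,0],
    [0,0,0,-0.01,0.026,0,0],
    [0,0,0,-0.01,0.026,0,0],
    [0,0,0,-0.007,0.026,0,0],
    [0,0,6.2,0,0,0,0],
    [0,0,6.2,0,0,0,0],
    [0,0,6.2,0,0,0,0],
    [0,0,0,0,0,0,0],
  ],
)

```text
time: 7.57
tool_pos: [0.5796, 0.2568, 0.0809]
tcp_rot: [-0.608, -3.082, 0.0]
wrist_force: [-0.5, -0.8, 0.8]
width: 0.0
grip_force: 0.0
```

```bash
python3 -c "
from h import *
where((57,124.5,36)); look('s4')
p=read_camera('top');print(knobs(p,np.load('t.npy')))
cv2.imwrite('pics/t4.png',cv2.resize(p['color'][180:310,220:400,::-1],None,fx=4,fy=4))"
```

```text
t 7.57 tray mm [ 56.4 122.2] z 80.9 w 0.0 F [-0.5 -0.8  0.8] yaw err -18.66 tilt [-0. -0.]
tool move [0.0001 0.0024 0.0449]
([-39.5, 83.0], 149, [272, 217, 47, 12])
([42.9, 72.4], 66, [320, 218, 11, 9])
([62.8, -101.3], 292, [334, 243, 17, 22])
([-2.6, -136.9], 61, [311, 259, 10, 8])
[([104.3, -112.3], 61, [370, 191, 4, 19]), ([36.1, 82.6], 139, [269, 203, 15, 45]), ([55.9, 60.5], 26, [284, 210, 6, 14]), ([67.0, -38.7], 20, [330, 212, 11, 7]), ([53.0, -104.5], 71, [361, 215, 15, 14]), ([29.6, -92.0], 20, [355, 231, 9, 8]), ([6.1, -126.2], 15, [372, 246, 6, 5]), ([-4.6, -121.8], 53, [368, 247, 11, 10])]
```

View pics/s4.png

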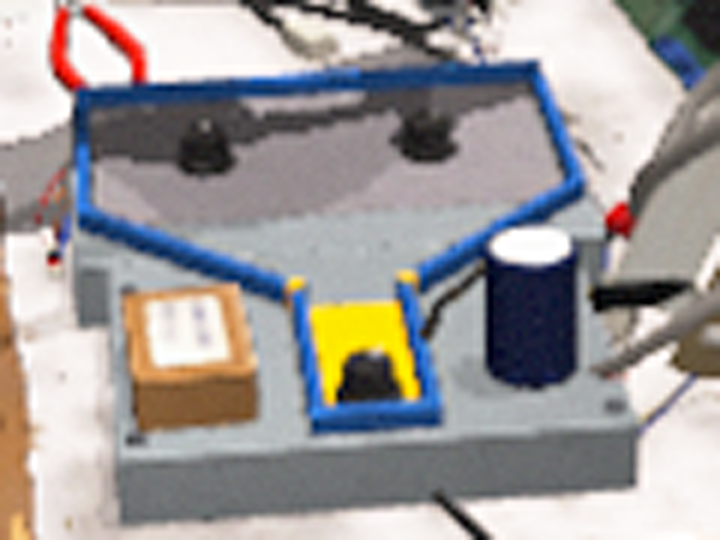

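Knob B stands upright near the end of the slot at about (370,375). I'll descend behind knob A and push it toward the gate.

>>> drive_tool(
  rows=[
    [0,0,0,0,0.002,0.02,0],
    [0,0,0,0,0,0.02,0],
    [0,0,0,0,0,0.005,0],
    [0,0,0,0,-0.004,0,0],
    [0,0,0,0,-0.004,0,0],
    [0,0,0,0,-0.004,0,0],
    [0,0,0,0,-0.004,0,0],
    [0,0,0,0,-0.005,0,0],
  ],
)

```text
time: 8.33
tool_pos: [0.5737, 0.2378, 0.0376]
tcp_rot: [0.605, 3.081, 0.002]
wrist_force: [0.8, 0.2, -0.1]
width: -0.003
grip_force: 0.1
```

>>> drive_tool(
  rows=[
    [0,0,0,0,-0.006,0,0],
    [0,0,0,0,-0.007,0,0],
    [0,0,0,0,-0.007,0,0],
    [0,0,0,0,-0.007,0,0],
    [0,0,0,0,-0.007,0,0],
    [0,0,0,0,-0.007,0,0],
    [0,0,0,0,-0.007,0,0],
    [0,0,0,0,-0.007,0,0],
  ],
)

```text
time: 9.0
tool_pos: [0.5527, 0.1868, 0.0371]
tcp_rot: [0.606, 3.081, 0.002]
wrist_force: [1.8, 4.0, 5.2]
width: -0.002
grip_force: 2.6
```

>>> drive_tool(
  rows=[
    [0,0,0,0,-0.007,0,0],
    [0,0,0,0,-0.007,0,0],
    [0,0,0,0,-0.007,0,0],
    [0,0,0,0,-0.007,0,0],
    [0,0,0,0,-0.007,0,0],
    [0,0,0,0,-0.005,0,0],
    [0,0,0,0,-0.003,0,0],
    [0,0,0,0,0,0,0],
  ],
)

```text
time: 9.67
tool_pos: [0.536, 0.1466, 0.0368]
tcp_rot: [0.606, 3.082, 0.001]
wrist_force: [0.7, 2.1, 4.5]
width: 0.008
grip_force: 1.6
```

```bash
python3 -c "
from h import *
where((10,-13,36)); look('s5')"
```

```text
t 9.67 tray mm [19.9  9.4] z 36.8 w 0.008 F [0.7 2.1 4.5] yaw err -18.63 tilt [0.001 0.   ]
tool move [ 0.0022 -0.0244  0.0008]
([-51.2, 70.1], 56, [285, 221, 9, 8])
([0.0, 15.5], 19, [307, 230, 7, 6])
([62.8, -101.6], 292, [334, 243, 17, 22])
([-2.6, -136.7], 60, [311, 259, 10, 8])
```

View pics/s5.png

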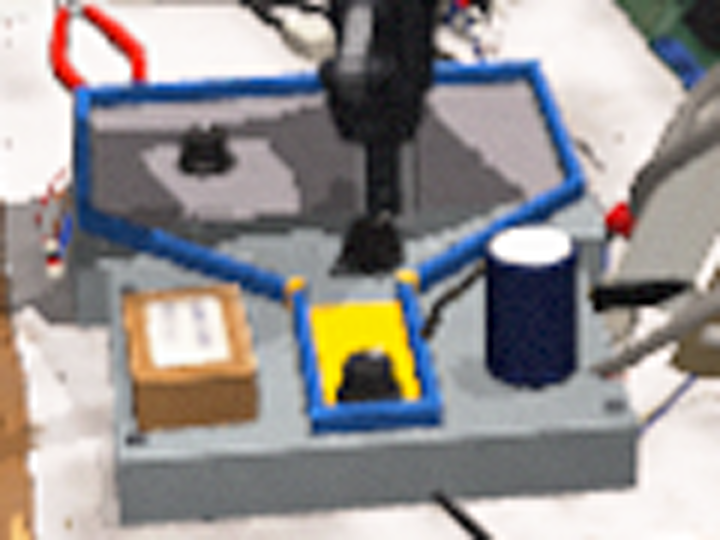

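Knob A is upright at about (371,250), a few mm right of the gate axis. The fingers are feeling about 5 N, probably from riding on the knob's skirt. I'll back off, go a little lower, and measure.

>>> drive_tool(
  rows=[
    [0,0,0,0,0.008,0,0],
    [0,0,0,0,0.01,0,0],
    [0,0,0,0,0,0,0],
    [0,0,0,0,0,0,0],
  ],
)

```text
time: 10.05
tool_pos: [0.5422, 0.1643, 0.0355]
tcp_rot: [-0.604, -3.082, 0.001]
wrist_force: [0.7, -0.8, 0.3]
width: -0.0
grip_force: 0.0
```

```bash
python3 -c "
from h import *
where((19.9,9.4,33)); look('s6')
t=np.load('t.npy'); ps=read_camera('side')
for m in masks_of(ps,'knob_a'):
    ys,xs=np.nonzero(m['mask']); print(round(m['score'],2),m['bbox'],len(xs),np.round(totray(t,ray_plane(ps,[xs.mean(),ys.mean()],.034))*1000,1))
g=ps['color'][234:252,300:332].max(2)
print('\n'.join(''.join('%4d'%v for v in r) for r in g))
"
```

```text
t 10.05 tray mm [24.9 27.5] z 35.5 w -0.0 F [ 0.7 -0.8  0.3] yaw err -18.52 tilt [-0.002 -0.001]
tool move [-0.0011 -0.0187  0.0025]
([-51.2, 69.6], 55, [285, 221, 9, 8])
([-23.4, 12.6], 41, [293, 232, 18, 5])
([11.2, -24.2], 86, [312, 234, 10, 11])
([62.8, -101.8], 293, [334, 243, 17, 22])
([-2.6, -136.7], 60, [311, 259, 10, 8])
0.64 [286.4, 219.3, 298.0, 227.8] 59 [[-49.4  91.7]]
0.64 [310.7, 258.0, 319.8, 268.9] 81 [[   0.2 -119.5]]
  70  68  70  73  67  71  74  73  71  72  70  76  72  74  72  71  80 100 107 109 103 108 108 102  98 103 101  98 100  99  97  94
  68  72  67  70  92 121 125 124 121 119 129 108  72  75  74  63  63  62  60  72  83  81  82  87  99 101  99  99 101 124 161 155
 134 132 133 132 140 158 159 162 154 159 162 152 126  92  51  37  32  46  60  40  65  76  76  82  95 103 125 162 158 172 189 191
 166 160 163 168 163 166 160 159 159 159 164 164 145  77  45  34  26  53  54  34  42  63  84 120 155 158 170 188 191 190 189 188
 159 158 159 162 164 163 159 161 155 161 159 164 138  41  43  54  52  58  50  42  35  68  97 125 165 191 192 189 187 188 182 184
 155 158 161 15
[... 961 characters left out ...]
174 192 175 191 242 239 185 134  96 103 106 132 165 161
 137 154 134 236 243 185 143 158 156 157 156 162 172 175 183 184 183 185 183 187 163 138 175 152 136 100  97 132 164 165 151 112
 106 111 125 187 161 158 146 156 157 154 163 181 186 186 184 181 182 185 185 186 164 150 206 179 104  95 129 178 178 128  75  55
 102 110  79 132 220 191 154 155 163 180 182 192 190 188 189 193 191 192 194 192 163 118 179 196 162 151 176 177 114  56  58 114
 134 127 101 138 197 202 183 186 192 210 202 191 222 229 227 227 233 244 242 244 243 187 154 212 198 178 173 106  34  90 147 168
 163 153 139 137 162 220 197 253 249 250 248 245 250 252 252 251 253 254 254 255 255 236 146 214 193 169 161  36  90 166 186 190
```

>>> drive_tool(
  rows=[
    [0,0,0,0,-0.003,0.003,0],
    [0,0,0,0,-0.006,0,0],
    [0,0,0,0,-0.005,0,0],
    [0,0,0,0,-0.003,0,0],
    [0,0,0,0,-0.005,0,0],
    [0,0,0,0,-0.007,0,0],
    [0,0,0,0,-0.007,0,0],
    [0,0,0,0,-0.004,0,0],
  ],
)

```text
time: 10.87
tool_pos: [0.527, 0.1258, 0.0333]
tcp_rot: [-0.606, -3.082, 0.0]
wrist_force: [-0.3, -0.2, -0.0]
width: -0.002
grip_force: 0.1
```

>>> drive_tool(
  rows=[
    [0,0,0,0,-0.003,0,0],
    [0,0,0,0,0,0,0],
    [0,0,0,0,0.01,0,0],
    [0,0,0,0,0,0,0],
  ],
)

```text
time: 11.2
tool_pos: [0.5313, 0.1346, 0.0337]
tcp_rot: [0.606, 3.081, 0.002]
wrist_force: [-0.3, 0.5, -0.5]
width: 0.0
grip_force: 0.0
```

```bash
cat >> h.py <<'E'
def side():
    t=np.load("t.npy"); ps=read_camera("side")
    for m in masks_of(ps,'knob_a'):
        ys,xs=np.nonzero(m['mask']); print(round(m['score'],2),np.round(m['bbox']),len(xs),np.round(totray(t,ray_plane(ps,[xs.mean(),ys.mean()],.034))*1000,1))
    for k in knobs(ps,t): print(k)
E
python3 -c "
from h import *
where((0,-10,33)); side()"
```

```text
t 11.2 tray mm [15.9 -2.9] z 33.7 w 0.0 F [-0.3  0.5 -0.5] yaw err -18.6 tilt [0.002 0.001]
tool move [ 0.0128 -0.0118  0.0007]
0.41 [310. 257. 323. 267.] 99 [[   0.3 -122. ]]
0.38 [288. 221. 295. 227.] 64 [[-49.5  89.5]]
0.33 [355. 292. 388. 310.] 627 [[  88.9 -289.4]]
([-51.3, 69.4], 57, [285, 221, 9, 8])
([2.4, -51.2], 81, [309, 240, 11, 10])
([62.9, -101.6], 292, [334, 243, 17, 22])
([-2.6, -136.9], 61, [311, 259, 10, 8])
```

>>> drive_tool(
  rows=[
    [0,0,-6.2,0,0,0,0],
    [0,0,-6.2,0,0,0,0],
    [0,0,-6.2,0,0,0,0],
    [0,0,0,0.008,0,0,0],
    [0,0,0,0.007,0,0,0],
    [0,0,0,0,-0.004,0,0],
    [0,0,0,0,-0.004,0,0],
    [0,0,0,0,-0.004,0,0],
  ],
)

```text
time: 11.97
tool_pos: [0.5142, 0.122, 0.0333]
tcp_rot: [0.101, 3.14, -0.0]
wrist_force: [0.0, -0.3, 1.2]
width: 0.0
grip_force: 0.0
```

>>> drive_tool(
  rows=[
    [0,0,0,0,-0.006,0,0],
    [0,0,0,0,-0.007,0,0],
    [0,0,0,0,-0.007,0,0],
    [0,0,0,0,-0.007,0,0],
    [0,0,0,0,-0.007,0,0],
    [0,0,0,0,-0.007,0,0],
    [0,0,0,0,-0.004,0,0],
    [0,0,0,0,0,0,0],
  ],
)

```text
time: 12.63
tool_pos: [0.5114, 0.0763, 0.0332]
tcp_rot: [-0.102, -3.14, 0.0]
wrist_force: [0.2, -0.1, -0.1]
width: 0.002
grip_force: 0.0
```

```bash
python3 -c "
from h import *
where((0,-77,33)); side()"
```

```text
t 12.63 tray mm [ -0.2 -62.3] z 33.2 w 0.002 F [ 0.2 -0.1 -0.1] yaw err -0.06 tilt [-0. -0.]
tool move [-0.0002 -0.0147  0.0002]
0.6 [287. 220. 299. 227.] 65 [[-48.3  92.3]]
0.48 [309. 258. 321. 269.] 89 [[  -0.2 -122.2]]
0.37 [312. 248. 322. 258.] 75 [[  5.6 -81.3]]
([17.1, 153.2], 1376, [281, 177, 49, 90])
([-51.1, 69.0], 52, [285, 221, 9, 8])
([62.6, -100.8], 300, [332, 243, 19, 22])
```

>>> drive_tool(
  rows=[
    [0,0,0,0,-0.005,0,0],
    [0,0,0,0,-0.005,0,0],
    [0,0,0,0,-0.003,0,0],
    [0,0,0,0,-0.002,0,0],
    [0,0,0,0,0,0,0],
    [0,0,0,0,0.01,0,0],
    [0,0,0,0,0,-0.02,0],
    [0,0,0,0,0,-0.025,0],
  ],
)

```text
time: 13.4
tool_pos: [0.5087, 0.0731, 0.0764]
tcp_rot: [-0.099, -3.134, 0.001]
wrist_force: [0.4, -1.1, 0.6]
width: 0.0
grip_force: 0.0
```

>>> drive_tool(
  rows=[
    [0,0,0,0,0.026,0,0],
    [0,0,0,0,0.026,0,0],
    [0,0,0,0.011,0.026,0,0],
    [0,0,0,0.011,0.026,0,0],
    [0,0,0,0.011,0.026,0,0],
    [0,0,0,0.011,0.026,0,0],
    [0,0,0,0.011,0.026,0,0],
    [0,0,0,0.011,0.01,0,0],
  ],
)

```text
time: 14.07
tool_pos: [0.4572, 0.272, 0.0787]
tcp_rot: [0.097, 3.139, 0.003]
wrist_force: [0.3, -0.1, 0.4]
width: 0.003
grip_force: 0.0
```

>>> drive_tool(
  rows=[
    [0,0,-7.1,0,0,0,0],
    [0,0,-7.1,0,0,0,0],
    [0,0,-7.1,0,0,0,0],
    [0,0,0,0,0,0,0],
    [0,0,0,0,0,0,0],
  ],
)

```text
time: 14.48
tool_pos: [0.4573, 0.2688, 0.0782]
tcp_rot: [0.478, -3.105, -0.0]
wrist_force: [-0.4, 0.6, -0.1]
width: 0.004
grip_force: 0.0
```

```bash
python3 -c "
from h import *
where((-66,124,33)); side()"
```

```text
t 14.48 tray mm [-66.5 126.4] z 78.2 w 0.004 F [-0.4  0.6 -0.1] yaw err 21.13 tilt [-0.  0.]
tool move [ 0.0004 -0.0024  0.0452]
0.63 [311. 252. 322. 263.] 61 [[  7.  -91.8]]
0.61 [312. 259. 321. 266.] 65 [[   0.5 -122.6]]
0.59 [287. 219. 300. 229.] 54 [[-49.   91.8]]
([-51.2, 70.7], 60, [285, 221, 9, 8])
([62.9, -101.7], 293, [334, 243, 17, 22])
([-0.1, -126.6], 99, [311, 254, 11, 13])
```

>>> drive_tool(
  rows=[
    [0,0,0,0,0,0.02,0],
    [0,0,0,0,0,0.02,0],
    [0,0,0,0,0,0.005,0],
    [0,0,0,0,0,0,0],
    [0,0,0,0,-0.005,0,0],
    [0,0,0,0,-0.005,0,0],
    [0,0,0,0,-0.004,0,0],
    [0,0,0,0,-0.004,0,0],
  ],
)

```text
time: 15.25
tool_pos: [0.4641, 0.2509, 0.0344]
tcp_rot: [-0.481, 3.103, 0.001]
wrist_force: [1.2, 0.1, 0.4]
width: -0.002
grip_force: 0.1
```

>>> drive_tool(
  rows=[
    [0,0,0,0,-0.004,0,0],
    [0,0,0,0,-0.005,0,0],
    [0,0,0,0,-0.006,0,0],
    [0,0,0,0,-0.007,0,0],
    [0,0,0,0,-0.007,0,0],
    [0,0,0,0,-0.007,0,0],
    [0,0,0,0,-0.007,0,0],
    [0,0,0,0,-0.007,0,0],
  ],
)

```text
time: 15.92
tool_pos: [0.4784, 0.2026, 0.0333]
tcp_rot: [0.482, -3.104, 0.0]
wrist_force: [0.4, 0.4, -0.8]
width: 0.001
grip_force: 0.1
```

>>> drive_tool(
  rows=[
    [0,0,0,0,-0.007,0,0],
    [0,0,0,0,-0.007,0,0],
    [0,0,0,0,-0.007,0,0],
    [0,0,0,0,-0.007,0,0],
    [0,0,0,0,-0.006,0,0],
    [0,0,0,0,-0.004,0,0],
    [0,0,0,0,0,0,0],
  ],
)

```text
time: 16.5
tool_pos: [0.49, 0.1664, 0.0333]
tcp_rot: [-0.481, 3.105, -0.0]
wrist_force: [-0.6, 1.1, -0.3]
width: -0.001
grip_force: 0.0
```

```bash
python3 -c "
from h import *
where((-11,-16,33)); side()"
```

```text
t 16.5 tray mm [-27.3  26.2] z 33.3 w -0.001 F [-0.6  1.1 -0.3] yaw err 21.25 tilt [ 0. -0.]
tool move [ 0.0001 -0.0453  0.0003]
0.59 [300. 233. 315. 242.] 75 [[-17.3   4.5]]
0.47 [314. 252. 323. 264.] 46 [[  6.3 -88.5]]
([-62.0, 19.0], 30, [279, 229, 12, 8])
([62.9, -101.3], 294, [334, 243, 17, 22])
([-0.1, -126.8], 97, [311, 254, 11, 13])
```

>>> drive_tool(
  rows=[
    [0,0,0,0,-0.006,0,0],
    [0,0,0,0,-0.007,0,0],
    [0,0,0,0,-0.007,0,0],
    [0,0,0,0,-0.007,0,0],
    [0,0,0,0,-0.007,0,0],
    [0,0,0,0,-0.005,0,0],
    [0,0,0,0,-0.004,0,0],
    [0,0,0,0,0,0,0],
  ],
)

```text
time: 17.27
tool_pos: [0.5031, 0.1253, 0.0333]
tcp_rot: [-0.481, 3.105, -0.0]
wrist_force: [1.0, 0.2, -0.0]
width: -0.003
grip_force: 0.0
```

>>> drive_tool(
  rows=[
    [0,0,0,0,0.01,0,0],
    [0,0,7.1,0,0,0,0],
    [0,0,7.1,0,0,0,0],
    [0,0,7.1,0,0,0,0],
    [0,0,0,-0.006,0,0,0],
    [0,0,0,0,0,0,0],
  ],
)

```text
time: 17.77
tool_pos: [0.5068, 0.1362, 0.0336]
tcp_rot: [0.093, 3.139, 0.001]
wrist_force: [-0.1, 0.5, 0.7]
width: -0.003
grip_force: 0.0
```

```bash
python3 -c "
from h import *
where((0,-55,33)); side()"
```

```text
t 17.77 tray mm [-8.7 -2.9] z 33.6 w -0.003 F [-0.1  0.5  0.7] yaw err 0.24 tilt [0.001 0.   ]
tool move [-0.0085 -0.0522  0.0006]
0.54 [309. 239. 323. 251.] 86 [[ -0.9 -35.2]]
0.54 [314. 257. 321. 265.] 80 [[  -0.  -120.2]]
([-34.9, 13.3], 18, [294, 233, 7, 5])
([-5.5, -52.0], 80, [305, 241, 12, 9])
([62.9, -101.6], 292, [334, 243, 17, 22])
([-0.1, -126.8], 97, [311, 254, 11, 13])
```

>>> drive_tool(
  rows=[
    [0,0,0,-0.007,0,0,0],
    [0,0,0,0,-0.005,0,0],
    [0,0,0,0,-0.004,0,0],
    [0,0,0,0,-0.004,0,0],
    [0,0,0,0,-0.006,0,0],
    [0,0,0,0,-0.007,0,0],
    [0,0,0,0,-0.007,0,0],
    [0,0,0,0,-0.006,0,0],
  ],
)

```text
time: 18.53
tool_pos: [0.51, 0.095, 0.0333]
tcp_rot: [-0.1, -3.14, 0.0]
wrist_force: [0.4, 0.4, 1.0]
width: -0.001
grip_force: 0.1
```

>>> drive_tool(
  rows=[
    [0,0,0,0,-0.005,0,0],
    [0,0,0,0,-0.004,0,0],
    [0,0,0,0,-0.003,0,0],
    [0,0,0,0,-0.001,0,0],
    [0,0,0,0,0,0,0],
    [0,0,0,0,0,0,0],
  ],
)

```text
time: 19.03
tool_pos: [0.5095, 0.083, 0.0333]
tcp_rot: [0.1, 3.14, -0.0]
wrist_force: [0.4, 0.1, -0.3]
width: -0.001
grip_force: 0.0
```

```bash
python3 -c "
from h import *
where((0,-55,33)); side()"
```

```text
t 19.03 tray mm [ -2.6 -55.7] z 33.3 w -0.001 F [ 0.4  0.1 -0.3] yaw err 0.0 tilt [ 0. -0.]
tool move [-0.0026  0.0007  0.0003]
0.39 [309. 248. 320. 256.] 54 [[ -4.2 -75.3]]
([14.8, 155.4], 1376, [281, 177, 52, 90])
([62.9, -101.3], 294, [334, 243, 17, 22])
```

>>> drive_tool(
  rows=[
    [0,0,0,0,0.01,0,0],
    [0,0,0,0,0,-0.025,0],
    [0,0,0,0,0,-0.03,0],
    [0,0,0,0,0.03,-0.02,0],
    [0,0,0,0,0.03,-0.01,0],
    [0,0,0,0,0.03,0,0],
    [0,0,0,0,0.03,0,0],
    [0,0,0,0,0.03,0,0],
  ],
)

```text
time: 19.8
tool_pos: [0.5196, 0.2451, 0.119]
tcp_rot: [0.1, 3.139, 0.001]
wrist_force: [1.4, 0.6, 0.7]
width: -0.003
grip_force: 0.0
```

>>> drive_tool(
  rows=[
    [0,0,0,0,0.03,0,0],
    [0,0,0,0,0.03,0,0],
    [0,0,0,0,0.03,0,0],
    [0,0,0,0,0,0,0],
  ],
)

```text
time: 20.13
tool_pos: [0.5253, 0.3386, 0.1187]
tcp_rot: [0.094, 3.139, 0.006]
wrist_force: [0.5, 0.6, -0.2]
width: -0.003
grip_force: 0.0
```

```bash
python3 -c "
from h import *
where(); side(); t=np.load('t.npy')
p=read_camera('top');print(knobs(p,t)); ps=read_camera('side')
for m in masks_of(p,'knob_a'): print(m['score'],m['bbox'])
a=cv2.resize(p['color'][200:300,310:400,::-1],(390,433),interpolation=2);b=cv2.resize(ps['color'][200:300,270:360,::-1],(390,433),interpolation=2)
for x in (-18,18):
    u=((proj(p,np.r_[toworld(t,[[x/1000,-.05]])[0],.03])[0]-[310,200]+.5)*4.333).astype(int); cv2.drawMarker(a,tuple(map(int,u)),(0,0,255),0,8)
cv2.imwrite('pics/end.png',np.hstack([a,b]))"
```

```text
t 20.13 tray mm [ -3.  200.3] z 118.7 w -0.003 F [ 0.5  0.6 -0.2] yaw err 0.2 tilt [0.002 0.003]
0.56 [313. 259. 322. 267.] 67 [[   0.4 -121.6]]
0.44 [313. 254. 324. 263.] 55 [[  7.9 -96.1]]
([62.9, -101.4], 293, [334, 243, 17, 22])
([-1.4, -116.0], 138, [309, 250, 15, 17])
[([104.3, -112.3], 61, [370, 191, 4, 19]), ([67.0, -38.7], 20, [330, 212, 11, 7]), ([53.0, -104.5], 71, [361, 215, 15, 14]), ([29.9, -91.6], 19, [355, 231, 9, 8]), ([-0.1, -93.4], 174, [347, 242, 24, 14]), ([-4.4, -128.8], 58, [371, 247, 12, 10])]
0.68 [369.7, 245.7, 385.6, 255.9]
0.61 [347.9, 241.5, 360.7, 258.6]
```

View pics/end.png

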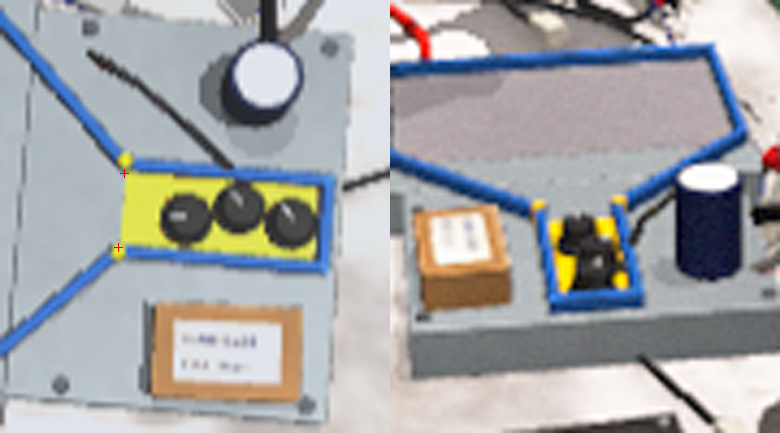

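All three knobs stand upright on the yellow floor. In the top view they are at (187,217), (238,207) and (290,222), well past the gate line at x≈122. The capacitor and carton haven't moved, so I'm handing the job in.

```bash
python3 -c "
from workcell import workorder; print(workorder.finish_job())"
```

```text
the job is handed in; nothing more can be done
None
```

All three knobs were swept one at a time through the gate and stand upright, fully inside the yellow slot; the capacitor and carton look unmoved, and I handed the job in at about 20 s.

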